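# Level the ratchet jack and lay out two pipes and a cross-piece for tacking

## Robot

A 6-joint arm with a two-finger parallel gripper is mounted at the origin on the work surface. World frame = base frame: x ahead of the robot, y to its left, z up, the work surface at z = 0. Lengths are in mm, angles in rad, forces in N, time in s.
With the tool pointing down it reaches from about 325 to 875 mm from the base axis. Payload 4.4 kg.
Tool frame: the origin (TCP) lies on the centre line of the jaws, within the pads' length; the fingertips stand ahead of it and the grasp point (between the pads) lies 6 mm ahead of it (ctrl.tcp_to_tips is the z of the fingertips in the tool frame, in mm); z points along the fingers, y is the direction in which the jaws open and shut (so a half turn about z gives the same grasp; the last joint's range is limited). The gripper opens to 85 mm and grips with 20 to 120 N. Pads are 22 mm wide; open, the fingers measure 114 mm over their backs; the gripper's body (76 mm by 85 mm) begins 54 mm behind the grasp point. The pads swing forward as they close: fully open they stand 13 mm farther back than shut.
Start: joints at [-0.15, 0.207, 1.542, -0, 1.393, -0.15], TCP at [575.002, -0.012, 256.282] pointing down, gripper open.
Joint ranges: [-2.73, 2.73], [-0.86, 2.22], [0.23, 2.46], [-1.11, 4.25], [0.08, 2.63], [-2.82, 2.82]. Speed limits (rad/s): [2.79, 2.79, 3.14, 3.14, 3.14, 3.14].

## Interface

Orientations are given as a 3x3 rotation matrix whose columns are the frame's x, y, z axes.
In Python, from plant import ctrl, sensors, optics gives the robot as it stands. Calls block until the motion is done:
- ctrl.move_ptp(position, orientation): joint-space move of the TCP to a pose.
- ctrl.move_l(position, rot=None, vel=150, threshold=None): straight line of the TCP; rot=None keeps the orientation; vel is the mean speed in mm/s. With threshold (N) it stops when the force on the tool has changed by that much, and returns True; else False.
- ctrl.set_joints(angles): joint-space move.
- ctrl.gripper_to(opening, force=None): finger opening in mm; force is the grip in N (None keeps the last); returns when the fingers have stopped.
- ctrl.hold(seconds).
- ctrl.solve_ik(position, orientation): joint angles nearest the present ones, or None.
- sensors.read_state(): the state.
- optics.grab_frame(name): name is "scene" or "side" or "wrist"; returns (picture, depth): 420x560x3 uint8, red, green, blue; 420x560 float32, mm along the optical axis (not along the pixel's ray), 0 where there is no reading.
- optics.camera_params(name): a dict with "mtx" (3x3 intrinsics, pixels), "R" (3x3) and "t" (3): a world point X has camera coordinates R X + t; the wrist camera has in their place "T_tool_cam" (4x4, takes a point from camera to tool coordinates, whose origin is the TCP and whose axes are the flange's). Camera axes: x right, y down, z forward; pixel columns grow to the right and rows downward; lengths in mm; the calibration is good to about 2 mm. A picture is of the moment at which its call begins: read the wrist's pose just before it. camera_params takes no time and is no camera call.
A pose or a line that the arm cannot do raises ctrl.MotionError and nothing moves.
- ctrl.finish_job(): hands the job in, once; it reports no verdict.
The state is a dict: "t": time; "q": joint angles; "qvel": joint speeds; "tau": joint torques, N m; "eef_pos": TCP position; "eef_rot": TCP orientation; "force": force on the tool from outside, world axes, zero at the start; "wrist_torque": the same for the moment, N m; "grip_width": finger opening in mm.
Only numpy, scipy, OpenCV 4.12 (cv2) and the standard library are available. Lean on these libraries where they do the work, as an engineer would, in place of code of your own. Each camera call takes 0.05 s, during which the arm holds its last target. There are 200 camera calls.

## Task

Set up this frame for tack welding. First pump the ratchet jack's hand lever with full strokes, letting it spring back up each time, until the jack's crosshead is level with the crosshead of the fixed stand beside it. Then lay the two long round pipes side by side across stand and jack, one in the V notches nearer the robot and one in the farther notches, and lay the short square tube squarely across both pipes about midway between stand and jack; set the steel down without dropping or slamming it, and leave the other things on the bench where they are.

Things in the scene. Friction and masses are not known exactly. Their poses are not given: they have to be found in the camera images.
- jack: Ratchet rack jack, fixed. Origin on the bench under its rack. Base plate 130 (x) x 90 (y) mm; two cheek plates, 96 long, 46 over both, 93 high; the toothed rack between them carries the crosshead. x points away from the lever, which sticks out to -x, towards the robot. It stands left or right of the stand, 250 to 270 mm from it along their common y axis, turned alike.
- jack_head (a joint): Height of the jack's crosshead above its lowest position, m. It rests on ratchet teeth 0.012 apart (0 to 0.060; at most 0.7 mm under a tooth before the first stroke). At 0.048 it is level with the stand's crosshead. It settles within 0.3 s of the start at 0, 0.012 or 0.024. It cannot be let down again, so do not pump once too often.
- lever (a joint): Angle of the jack's lever, rad: 0 = up, where its spring returns it by itself; 0.44 = down at its stop. Each press to the stop (past 0.40) and return to 0 raises the crosshead one tooth, 0.012 m; a shorter press or an incomplete return does not count. It takes 8 to 12 N at the lever's pad.
- lever_pad (a point): Point on top of the lever's black rubber grip (20 mm thick), pressed from above. The grip ends 20 mm further out. Lever up: 118 mm above the bench, 155 mm in front (-x) of the jack's origin; at the stop: 62 mm above the bench, 164 mm in front. It swings about a pin 34 mm in front of the jack's origin, 70 mm up.
- jack_v_near (a point): Bottom of the nearer V notch of the jack's crosshead, 45 mm to -x of the rack. The crosshead is a bar 150 (x) x 30 (y) x 12 mm with two 90-degree V saddles, open upwards, 90 mm apart, 48 wide and 24 deep, running along y; V bottoms are 16 mm above its underside. 116 mm above the bench at its lowest, 164 when level with the stand.
- jack_v_far (a point): Bottom of the farther V notch of the jack's crosshead (45 mm to +x of the rack), like the nearer.
- stand: Fixed work stand. Origin: on the bench top under the centre of its post. Base plate 120 (x) x 90 (y) mm, square post 40 mm, and a crosshead just like the jack's with two V notches. Axes parallel to the jack's.
- stand_v_near (a point): Bottom of the nearer V notch of the stand's crosshead (45 mm to -x of the post), 164 mm above the bench. A pipe lying in the notches has its axis 19 mm above the V bottoms.
- stand_v_far (a point): Bottom of the farther V notch of the stand's crosshead (45 mm to +x of the post), 164 mm above the bench.
- pipe_a_mid (a point): Centre of a round steel pipe, 27 mm in diameter, 360 mm long, 0.35 to 0.7 kg. x along the pipe. It starts lying on the bench to the right of the supports, pointing roughly away from the robot.
- pipe_b_mid (a point): Centre of a second pipe, the same as the first, lying next to it, further right. Either pipe may go in either pair of notches.
- rung_mid (a point): Centre of the short square steel tube, 20 x 20 mm, 160 mm long, about 0.18 kg. x along the tube, z up. It starts lying on the bench to the left of the supports. Resting across the levelled pipes its centre is 207 mm above the bench.
- tape: Bystander: yellow tape measure standing on edge under the gap between stand and jack, 72 x 34 x 62 mm high; origin under its centre.
- offcut: Bystander: short steel offcut of tube standing on end, 34 mm in diameter, 55 mm high, in front of the supports to the right; origin under its centre.
- magnet: Bystander: flat red arrow-shaped welding magnet, 85 x 78 x 16 mm high, in front of the supports to the left; origin under its centre.
- pliers: Bystander: pliers lying beyond the supports, 180 mm long; origin under the pivot.
- square: Bystander: aluminium square lying to the right of the pipes, blade 250 mm, stock 150 mm; origin under the middle of the blade.
- clamp: Bystander: F-clamp lying to the left beyond the square tube, 300 mm long; origin under the middle of its bar.
- brush: Bystander: wire brush lying left of the robot, 270 mm long, 36 mm high; origin under its centre.
- jigsaw: Bystander: jigsaw standing on its sole far to the left, 200 mm long, 175 mm high; origin under its middle.
There are look-alikes about, which are no part of the job. Of the things that look like the part that bears rung_mid, take the one that is farthest to the robot's left at the start.

How it is judged (in metres and radians):
On the way, in this order (a step that is already met when the one before it is completed fails the run):
1. the jack's lever is pressed down through a full stroke (value of joint lever above 0.38 rad).
2. the jack's crosshead is level with the stand's and its lever is back up (value of joint jack_head between 0.045 and 0.051 m and value of joint lever below 0.05 rad), for 0.2 s.
3. both pipes lie level across stand and jack, one in the nearer and one in the farther notches (((x of pipe_a_mid in the frame of stand_v_far between -0.008 and 0.008 m and z of pipe_a_mid in the frame of stand_v_far between 0.015 and 0.0235 m and x of pipe_b_mid in the frame of stand_v_near between -0.008 and 0.008 m and z of pipe_b_mid in the frame of stand_v_near between 0.015 and 0.0235 m) or (x of pipe_a_mid in the frame of stand_v_near between -0.008 and 0.008 m and z of pipe_a_mid in the frame of stand_v_near between 0.015 and 0.0235 m and x of pipe_b_mid in the frame of stand_v_far between -0.008 and 0.008 m and z of pipe_b_mid in the frame of stand_v_far between 0.015 and 0.0235 m)) and angle between pipe_a_mid's own x axis and vertical between 1.5508 and 1.5908 rad and angle between the x axis of each of pipe_a_mid, pipe_b_mid and the y axis of stand, either way round below 0.06 rad and contact force between each of pipe_a, pipe_b and stand above 0.3 N and contact force between each of pipe_a, pipe_b and jack above 0.3 N and angle between pipe_b_mid's own x axis and vertical between 1.5508 and 1.5908 rad and contact force between each of pipe_a, pipe_b and the fingers below 0.1 N), for 0.2 s.
At the end, for the whole second after the job is handed in: Jack head at 48 mm (within 3), lever up; a pipe rests in each notch pair on stand and jack, within 8 mm, level within 0.02 rad, in line within 0.06; the square tube lies on both pipes, level within 0.04 rad, square within 0.15, centre 90 mm or more from stand and jack axes; all at rest (all of step 2 and ((x of pipe_a_mid in the frame of stand_v_far between -0.008 and 0.008 m and z of pipe_a_mid in the frame of stand_v_far between 0.015 and 0.0235 m and x of pipe_b_mid in the frame of stand_v_near between -0.008 and 0.008 m and z of pipe_b_mid in the frame of stand_v_near between 0.015 and 0.0235 m) or (x of pipe_a_mid in the frame of stand_v_near between -0.008 and 0.008 m and z of pipe_a_mid in the frame of stand_v_near between 0.015 and 0.0235 m and x of pipe_b_mid in the frame of stand_v_far between -0.008 and 0.008 m and z of pipe_b_mid in the frame of stand_v_far between 0.015 and 0.0235 m)) and angle between pipe_a_mid's own x axis and vertical between 1.5508 and 1.5908 rad and angle between the x axis of each of pipe_a_mid, pipe_b_mid and the y axis of stand, either way round below 0.06 rad and contact force between each of pipe_a, pipe_b and stand above 0.3 N and contact force between each of pipe_a, pipe_b and jack above 0.3 N and angle between pipe_b_mid's own x axis and vertical between 1.5508 and 1.5908 rad and angle between rung_mid's own x axis and vertical between 1.5308 and 1.6108 rad and angle between the x axis of rung_mid and the x axis of pipe_a_mid, either way round above 1.42 rad and contact force between rung and pipe_a above 0.1 N and contact force between rung and pipe_b above 0.1 N and horizontal distance between rung_mid and stand above 0.09 m and horizontal distance between rung_mid and jack above 0.09 m and height (world z) of rung_mid between 0.2 and 0.213 m and linear speed of each of pipe_a, pipe_b, rung below 0.02 m/s); the robot touches nothing.
It fails at once if a bystander is pushed more than 30 mm (distance of any of tape, offcut, magnet, pliers, square, clamp, brush, jigsaw from where it was at the start of the episode above 0.03 m).
It fails at once if a pipe is dropped or slammed onto stand or jack (over 500 N) (contact force between any of pipe_a, pipe_b and stand above 500 N or contact force between any of pipe_a, pipe_b and jack above 500 N).
It fails at once if the square tube is dropped or slammed onto the pipes (over 60 N) (contact force between rung and pipe_a above 60 N or contact force between rung and pipe_b above 60 N).
It also fails if it takes over 72 s, if anything falls off the work surface, if the arm or the gripper's body presses on something with over 40 N, if the wrist force passes 120 N, or if a joint passes its speed limit or range.

## Working session

There is one attempt and no reset: what is moved stays moved. The work goes in short steps, each a Python script; the robot and the scene stay as the last script left them, time stands still between calls to the robot, and variables do not carry over. Pictures are saved under pics/ and viewed, about 8 in all and at most 12, crops included, and the job is handed in when it is done.

```bash
ls; mkdir -p pics
python3 - <<'E'
from plant import ctrl, sensors, optics
import cv2,numpy as np
for n in ("scene","side"):
    p,d=optics.grab_frame(n); np.savez(f"pics/{n}0.npz",p=p,d=d)
    cv2.imwrite(f"pics/{n}0.png",cv2.resize(p[:,:,::-1],(800,600)))
    c=optics.camera_params(n); print(n,c["mtx"].round(1).tolist(),(-c["R"].T@c["t"]).round(),c["R"][2].round(2))
print(ctrl.tcp_to_tips, sensors.read_state())
print(optics.camera_params("wrist"))
E
```

```text
pics
scene [[517.2, 0.0, 271.5], [0.0, 517.2, 210.7], [0.0, 0.0, 1.0]] [1703.  195. 1572.] [-0.62 -0.09 -0.78]
side [[401.3, 0.0, 286.3], [0.0, 401.3, 203.7], [0.0, 0.0, 1.0]] [296. 913. 895.] [ 0.2  -0.74 -0.65]
25.0 {'t': 0.1, 'q': array([-1.50531476e-01,  2.07402439e-01,  1.54282587e+00,  5.82002414e-06,
        1.39353211e+00, -1.50505877e-01]), 'qvel': array([ 2.93972099e-05, -1.17627635e-03, -4.67042223e-03, -7.03097744e-04,
       -7.53736500e-04, -1.62000749e-03]), 'tau': array([-6.50861111e-04, -3.84093010e+01, -2.92548752e+01, -2.51638894e-04,
        4.84987657e-03,  7.72491080e-05]), 'eef_pos': array([5.74352755e+02, 7.04455121e-02, 2.55196414e+02]), 'eef_rot': array([[ 2.69864917e-05,  9.99997705e-01, -2.14239311e-03],
       [ 9.99999945e-01, -2.62779537e-05,  3.30750131e-04],
       [ 3.30693074e-04, -2.14240191e-03, -9.99997650e-01]]), 'force': array([-0.86960858, -0.21716682, -0.56409376]), 'wrist_torque': array([ 0.0316478 ,  0.07237611, -0.05575876]), 'grip_width': 85.17535455067191}
{'mtx': array([[299.93489828,   0.        , 275.31470994],
       [  0.        , 299.93489828, 210.33103482],
       [  0.        ,   0.        ,   1.        ]]), 'T_tool_cam': array([[ 1.08912817e-03, -9.44680266e-01, -3.27990866e-01,
         8.42493394e+01],
       [ 9.99999404e-01,  1.00323990e-03,  4.31068668e-04,
         1.39283112e+00],
       [-7.81685406e-05, -3.27991140e-01,  9.44680796e-01,
        -1.17837943e+02],
       [ 0.00000000e+00,  0.00000000e+00,  0.00000000e+00,
         1.00000000e+00]])}
```

View pics/scene0.png

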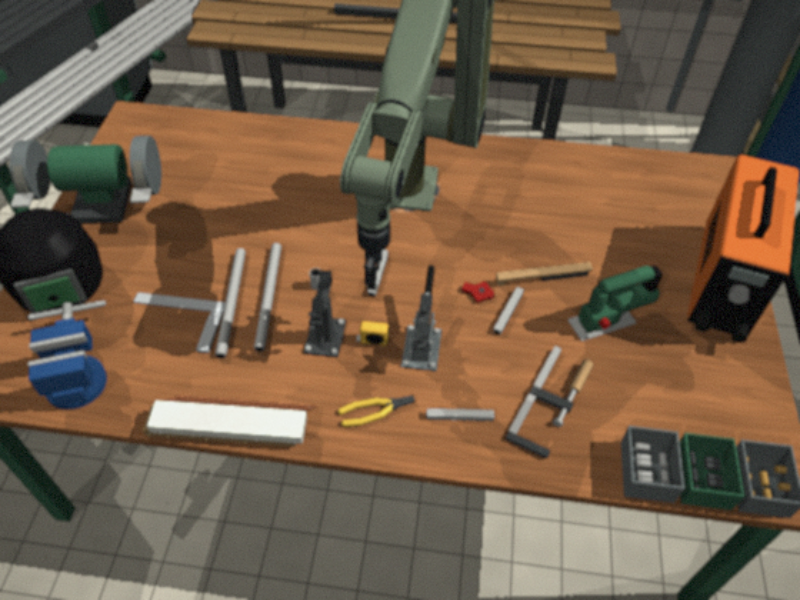

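View pics/side0.png

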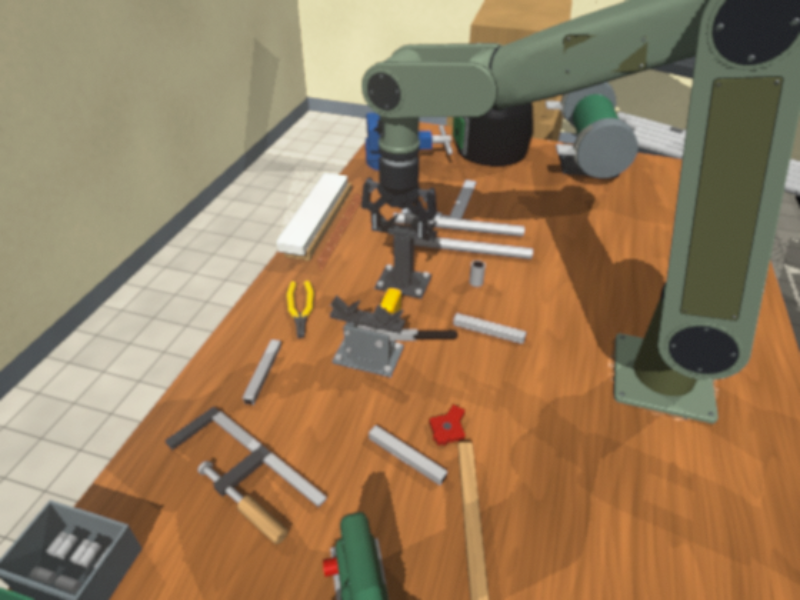

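Scene view: supports at (325,320) and (423,335), where the jack is the one with the lever, on the robot's left. The pipes are at (231,300) and (269,295). The square tube candidates are (508,310), (460,414) and (378,272). The one farthest left (+y = image right) is (508,310). I'll measure with depth.

```bash
cat > h.py <<'E'
from plant import ctrl, sensors, optics
import cv2,numpy as np
def cloud(name,save=None):
    s=sensors.read_state(); p,d=optics.grab_frame(name); c=optics.camera_params(name)
    v,u=np.indices(d.shape); K=c["mtx"]
    P=np.stack([(u-K[0,2])/K[0,0]*d,(v-K[1,2])/K[1,1]*d,d],-1).astype(float)
    if name=="wrist":
        T=c["T_tool_cam"]; W=(P@T[:3,:3].T+T[:3,3])@s["eef_rot"].T+s["eef_pos"]
    else: W=(P-c["t"])@c["R"]
    W[d==0]=np.nan
    return p,W
def topmap(clouds,x0,x1,y0,y1,res=1.):
    """top view: rows grow with -x, columns with -y (robot's left = image left); highest point wins"""
    H=np.full((int((x1-x0)/res),int((y1-y0)/res)),-1e3); C=np.zeros(H.shape+(3,),np.uint8)
    for p,W in clouds:
        m=(W[...,0]>x0)&(W[...,0]<x1)&(W[...,1]>y0)&(W[...,1]<y1)&(W[...,2]<240)
        w=W[m];o=np.argsort(w[:,2]);w=w[o];col=p[m][o]
        r=((x1-w[:,0])/res).astype(int).clip(0,H.shape[0]-1);c=((y1-w[:,1])/res).astype(int).clip(0,H.shape[1]-1)
        k=w[:,2]>H[r,c]; H[r[k],c[k]]=w[k,2]; C[r[k],c[k]]=col[k]
    return H,C
def bar(W,box,zlo,zhi):
    """centre, yaw, length, width, median z of the points in box (x0,x1,y0,y1) between heights"""
    m=(W[...,0]>box[0])&(W[...,0]<box[1])&(W[...,1]>box[2])&(W[...,1]<box[3])&(W[...,2]>zlo)&(W[...,2]<zhi)
    w=W[m]; (c,s,a)=cv2.minAreaRect(w[:,:2].astype(np.float32)); 
    if s[0]<s[1]: s=s[::-1]; a+=90
    return np.round(c,1),round((a+90)%180-90,2),np.round(s,1),w[:,2].max().round(1),len(w)
E
python3 - <<'E'
from h import *
cl=[cloud(n) for n in ("scene","side")]
for (p,W),pts in zip(cl,([(508,310),(460,414),(378,272),(231,300),(269,295),(323,273),(430,270),(427,298)],[(407,453),(263,370),(490,328),(480,226),(480,247),(430,335),(405,225),(345,310)])):
    for u,v in pts: print((u,v),W[int(v*.7),int(u*.7)].round())
W=cl[0][1]
H,C=topmap(cl,350,950,-420,380,1.)
C=cv2.dilate(C,np.ones((3,3)));
for x in range(400,950,100):cv2.putText(C,str(x),(0,950-x),0,.4,(255,255,255));cv2.line(C,(0,950-x),(800,950-x),(90,90,255))
for y in range(-400,380,100):cv2.putText(C,str(y),(380-y,10),0,.4,(255,255,255));cv2.line(C,(380-y,0),(380-y,600),(90,90,255))
cv2.imwrite("pics/top.png",C[:,:,::-1])
p,d=optics.grab_frame("wrist");cv2.imwrite("pics/w0.png",p[:,:,::-1])
E
```

```text
(508, 310) [466. 338.  27.]
(460, 414) [784. 241.   9.]
(378, 272) [376. -24.  20.]
(231, 300) [ 538. -398.   26.]
(269, 295) [ 506. -299.   30.]
(323, 273) [ 536. -134.  180.]
(430, 270) [439. 126. 123.]
(427, 298) [541. 125. 135.]
(407, 453) [451. 345.  22.]
(263, 370) [783. 242.  18.]
(490, 328) [365. -14.  25.]
(480, 226) [ 462. -404.   22.]
(480, 247) [ 444. -309.   25.]
(430, 335) [467. 129. 107.]
(405, 225) [ 603. -147.  161.]
(345, 310) [646. 126. 119.]
```

View pics/top.png

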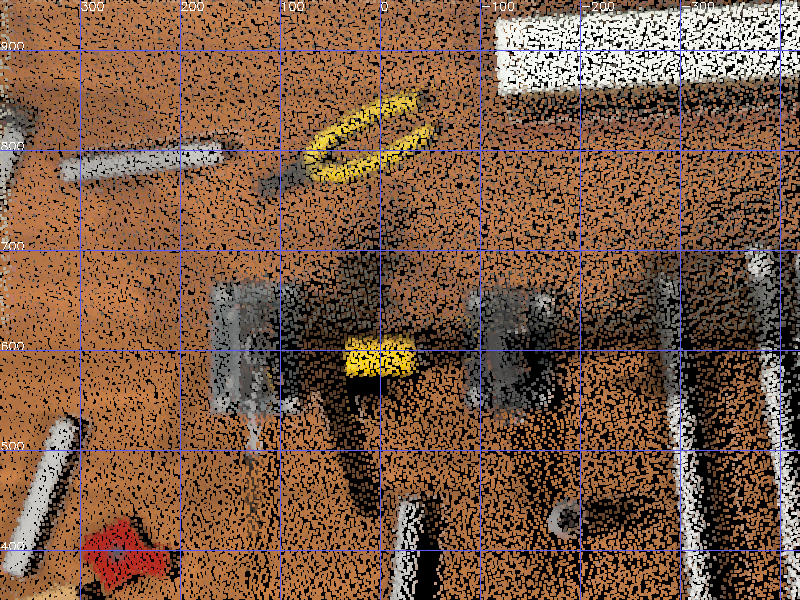

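View pics/w0.png

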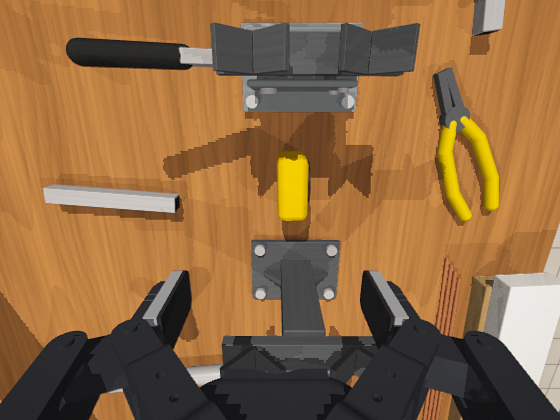

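Wrist view: the jack with its black grip at (130,52), crosshead V blocks at (250,48) and (380,48), tape at (293,185), stand below. The look-alike tube is at (110,200). It's at y≈-20, so it isn't the rung. Now to fit the supports, pipes and rung numerically.

Run:
```python
from h import *
S=cloud("scene")[1];D=cloud("side")[1];Wr=cloud("wrist")[1]
def b(n,W,*a):
    try: print(n,*bar(W,*a))
    except Exception as e: print(n,'-',e)
for n,W in (("scene",S),("side",D),("wrist",Wr)):
    b(n+" pipeA",W,(300,720,-345,-250),14,60); b(n+" pipeB",W,(300,740,-450,-350),14,60)
    b(n+" rung",W,(370,540,280,385),12,40)
    b(n+" jackbase",W,(530,680,80,180),4,16); b(n+" standbase",W,(530,680,-180,-70),4,16)
    b(n+" jackhead",W,(500,720,100,160),113,190); b(n+" standhead",W,(500,720,-160,-90),166,195)
    b(n+" grip",W,(410,470,100,160),90,140)
    b(n+" tape",W,(560,630,-60,60),25,80)
# lever-ward view for the supports, from between them and higher
R=np.array([[0,1,0],[1,0,0],[0,0,-1.]])
ctrl.move_ptp([560,60,330],R); 
p,W=cloud("wrist");np.savez("pics/w1.npz",p=p,W=W);cv2.imwrite("pics/w1.png",p[:,:,::-1])
for a in (("jackbase",(530,680,80,180),4,16),("standbase",(530,680,-180,-70),4,16),("jackhead",(500,720,100,160),113,190),("standhead",(500,720,-160,-90),166,195),("grip",(410,470,100,160),90,140),("rung",(370,540,280,385),12,40)): b(a[0],W,*a[1:])
print(sensors.read_state()["t"])
```

```text
scene pipeA [ 494.5 -305.6] 6.51 [370.1  28.8] 36.1 485
scene pipeB [ 526.5 -409.1] 1.56 [368.6  75.3] 38.0 547
scene rung [453.6 330.6] 0.75 [156.7  96.4] 31.3 220
scene jackbase [605.7 130. ] 0.05 [147.4  98.4] 16.0 336
scene standbase [ 604.6 -125.9] -0.14 [148.2 107.1] 15.9 382
scene jackhead [604.2 125.5] -0.19 [151.2  29.9] 145.2 254
scene standhead [ 600.8 -129.5] -0.54 [145.   31.1] 192.7 195
scene grip [440.9 125.9] -0.17 [57.5 20.1] 126.7 69
scene tape [596.5   1.5] 87.66 [70.2 41.1] 70.6 250
side pipeA [ 464.1 -309.7] 7.02 [307.3  29.5] 33.6 452
side pipeB [ 526.2 -421.9] 7.52 [355.8  72. ] 32.9 438
side rung [450.9 326.6] -1.52 [156.1  95.8] 25.0 589
side jackbase [599.4 128.2] 0.6 [132.8  93.8] 16.0 473
side standbase [ 605.2 -125.3] 0.57 [146.3 109.3] 16.0 402
side jackhead [600.3 122.3] -0.44 [146.8  36.1] 143.7 371
side standhead [ 594.5 -130.3] -2.38 [134.9  33.8] 191.5 143
side grip [441.9 126.6] 1.08 [55.6 16.3] 125.5 140
side tape [ 5.908e+02 -5.000e-01] 84.12 [69.4 38.6] 67.5 204
wrist pipeA [ 485.4 -307. ] 7.23 [342.   23.3] 28.1 446
wrist pipeB - zero-size array to reduction operation maximum which has no identity
wrist rung - zero-size array to reduction operation maximum which has no identity
wrist jackbase [603.1 124.1] 0.05 [130.2  88. ] 15.9 2767
wrist standbase [ 602.8 -131.3] -0.17 [120.2  91. ] 16.0 3544
wrist jackhead [602.9 123.3] -0.13 [146.   30.3] 142.3 7262
wrist standhead [ 595.6 -130.5] -0.68 [130.6  31.3] 188.9 1761
wrist grip [443.5 123.5] -0.09 [52.9 20. ] 126.2 2038
wrist tape [595.9  -2.1] -89.82 [71.8 35.6] 64.6 2082
jackbase [603.4 124.2] -0.02 [130.1  88.4] 15.9 2240
standbase [ 603.4 -131.1] -0.07 [119.1  90.7] 16.0 2372
jackhead [603.1 123.4] -0.07 [144.6  30. ] 141.6 3302
standhead [ 602.  -130.8] 0.04 [143.1  31.4] 188.8 1915
grip [444.  123.7] 0.25 [52.  19.9] 125.4 963
rung - zero-size array to reduction operation maximum which has no identity
0.9167
```

View pics/w1.png

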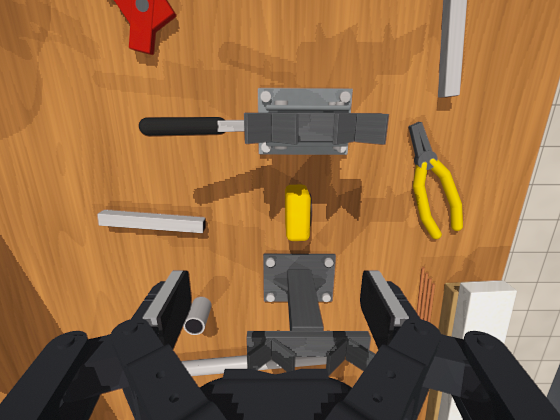

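Heads: jack V tops read 141 (lowest = 140) and the stand 188.8, with supports at x≈603.2, y 124 and -131, yaw≈0. So jack_head≈0 and about 4 strokes are needed. I'll do three, then measure.

```bash
cat >> h.py <<'E'
RP=np.array([[-1,0,0],[0,1,0],[0,0,-1.]])   # jaws along world y, camera towards the robot
RX=np.array([[0,1,0],[1,0,0],[0,0,-1.]])    # jaws along world x, camera to the left
def stroke():
    hit=ctrl.move_l([440,124,57+25],vel=90,threshold=32); s=sensors.read_state()
    ctrl.move_l([447,124,124+25],vel=110); ctrl.hold(.25)
    print("stroke",hit,s["eef_pos"].round(1),s["force"].round(1),"t",round(s["t"],2))
E
python3 - <<'E'
from h import *
ctrl.gripper_to(0,40)
ctrl.move_ptp([447,124,160],RP)
ctrl.move_l([447,124,149],vel=60)
def head():
    for n in ("side","scene","wrist"):
        W=cloud(n)[1];m=(W[...,0]>500)&(W[...,0]<720)&(W[...,1]>105)&(W[...,1]<145)&(W[...,2]>100)&(W[...,2]<200)
        print(n,np.percentile(W[m][:,2],[50,90,99]).round(1) if m.any() else None)
    W=cloud("side")[1];m=(W[...,0]>410)&(W[...,0]<470)&(W[...,1]>100)&(W[...,1]<150)&(W[...,2]>40)&(W[...,2]<140); 
head(); stroke(); head(); stroke(); stroke(); head()
E
```

```text
side [113.7 136.6 140.8]
scene [120.8 137.  142.7]
wrist [110.2 112.3 113.1]
stroke True [441.9 124.2  87.7] [-4.3  0.1 11.2] t 4.22
side [125.6 148.  152.1]
scene [132.7 149.3 156.4]
wrist [114.4 116.1 117.1]
stroke True [442.2 124.3  87.8] [-3.9  0.3 11.6] t 6.08
stroke True [442.  124.2  87.7] [-4.9 -1.1 12.6] t 7.75
side [148.7 172.2 176.1]
scene [156.8 172.7 179.7]
wrist None
```

Run:
```python
from h import *
stroke()
W=cloud("side")[1];m=(W[...,0]>500)&(W[...,0]<720)&(W[...,1]>105)&(W[...,1]<145)&(W[...,2]>100)&(W[...,2]<200)
print(np.percentile(W[m][:,2],[50,90,99]).round(1))
ctrl.move_l([447,124,230],vel=250)
ctrl.move_ptp([500,-320,330],RX)
p,W=cloud("wrist");np.savez("pics/w2.npz",p=p,W=W);cv2.imwrite("pics/w2.png",p[:,:,::-1])
print(bar(W,(300,720,-355,-250),12,45)); print(bar(W,(300,740,-450,-360),12,45))
b=W[(W[...,0]>300)&(W[...,0]<700)&(W[...,1]>-450)&(W[...,1]<-240)];print(np.percentile(b[:,2],[5,30,50,95]))
print(sensors.read_state()["t"])
```

```text
stroke True [442.  124.2  87.7] [-3.4 -0.4 11.9] t 9.62
[160.5 183.6 188.6]
(array([ 494. , -309.7]), 6.54, array([360.1,  27.1]), np.float64(30.2), 4792)
(array([ 531.2, -427. ]), 6.36, array([361. ,  78.3]), np.float64(29.2), 4782)
[ -0.59131163   1.39413291 342.21291497 392.66176569]
12.8333
```

View pics/w2.png

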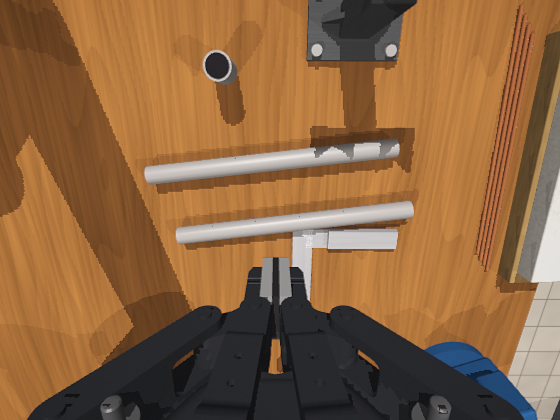

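Jack head tops at 188.6, level with the stand. Wrist view: pipe A runs (150,175)–(398,148) and pipe B (180,236)–(412,210), with the square's corner touching close below B at (300,232). Next: fit pipe B without the square, and pick A.

```bash
cat >> h.py <<'E'
def Rx(a):  # tool down, tool x at world angle a (rad)
    c,s=np.cos(a),np.sin(a); return np.array([[c,s,0],[s,-c,0],[0,0,-1.]])
def pick(c,yaw,z=29,op=60):
    """tool x along -pipe"""
    R=Rx(np.radians(yaw)+np.pi); c=np.asarray(c,float)
    ctrl.gripper_to(op); ctrl.move_ptp([*c,120],R); ctrl.move_l([*c,z],vel=120)
    ctrl.gripper_to(5,110); s=sensors.read_state(); print("grip",s["grip_width"],s["eef_pos"].round(1),s["force"].round(1))
    ctrl.move_l([*c,80],vel=80); ctrl.move_l([*c,290],vel=250); s=sensors.read_state(); print("held",s["grip_width"],s["force"].round(1),s["wrist_torque"].round(2),s["t"])
E
python3 - <<'E'
from h import *
W=np.load("pics/w2.npz")["W"]
m=(W[...,0]>320)&(W[...,0]<720)&(W[...,1]>-455)&(W[...,1]<-360)&(W[...,2]>3)&(W[...,2]<45)
w=W[m]; t=w[w[:,2]>23.5]; f=np.polyfit(t[:,0],t[:,1],1)
for _ in range(5):
    r=t[:,1]-np.polyval(f,t[:,0]); t=t[abs(r)<10]; f=np.polyfit(t[:,0],t[:,1],1)
yaw=np.arctan(f[0]); r=(w[:,1]-np.polyval(f,w[:,0]))*np.cos(yaw)
k=w[abs(r)<14]; print("B yaw",np.degrees(yaw).round(2),"ends x",k[:,0].min(),k[:,0].max(),"mid",[((k[:,0].min()+k[:,0].max())/2).round(1),np.polyval(f,(k[:,0].min()+k[:,0].max())/2).round(1)])
o=w[r<-16]; rr=r[r<-16]
for x in range(440,700,20):
    q=(o[:,0]>x)&(o[:,0]<x+20)
    if q.any(): print(x,q.sum(),"nearest",rr[q].max().round(1),"z",np.percentile(o[q,2],[50,98]).round(1))
pick([494,-309.7],6.54)
E
```

```text
B yaw 7.13 ends x 348.67295027365503 708.4506251673504 mid [np.float64(528.6), np.float64(-403.0)]
520 108 nearest -20.0 z [4.3 6.2]
540 227 nearest -20.3 z [4.3 5.8]
560 209 nearest -20.8 z [4.3 5.9]
580 250 nearest -23.1 z [11.5 13.8]
600 245 nearest -25.8 z [12.  13.8]
620 237 nearest -28.4 z [12.1 13.8]
640 241 nearest -30.3 z [12.1 13.6]
660 247 nearest -32.5 z [12.1 13.8]
680 180 nearest -35.3 z [12.1 13.6]
grip 23.199175297132996 [ 494.6 -309.8   30.5] [-0.7  1.9  6.1]
held 23.461430095989307 [-0.7  0.1 -7. ] [-0.01 -0.02  0.03] 18.0333
```

```bash
cat >> h.py <<'E'
def place(x,y,z0,thr=14,op=50):
    R=Rx(np.pi/2)
    ctrl.move_ptp([x,y,290],R); 
    p,W=cloud("wrist"); s=sensors.read_state(); m=(abs(W[...,0]-x)<40)&(abs(W[...,1]-y)<230)&(abs(W[...,2]-(290-16))<30)&(abs(W[...,1]-y)>25)
    w=W[m]; fz=np.polyfit(w[:,1],w[:,2],1); fx=np.polyfit(w[:,1],w[:,0],1)
    print("held: n",len(w),"y",w[:,1].min().round(),w[:,1].max().round(),"slope z,x",fz[0].round(4),fx[0].round(4),"x",np.polyval(fx,y).round(1),"ztop",np.percentile(w[:,2],98).round(1),"tcp",s["eef_pos"].round(1))
    cv2.imwrite("pics/held_%d.png"%x,p[:,:,::-1])
    return R
def setdown(x,y,z0,op=50,thr=14):
    ctrl.move_l([x,y,z0+15],vel=150); ctrl.hold(.15)
    h=ctrl.move_l([x,y,z0-6],vel=25,threshold=thr); s=sensors.read_state(); print("down",h,s["eef_pos"].round(1),s["force"].round(1))
    ctrl.gripper_to(op,60); ctrl.hold(.1)
    ctrl.move_l([x,y,290],vel=200); print("t",sensors.read_state()["t"])
E
python3 - <<'E'
from h import *
place(648,-3.5,200)
E
```

```text
held: n 17069 y -60.0 118.0 slope z,x 0.0009 0.0013 x 649.3 ztop 286.8 tcp [647.9  -4.2 289.6]
```

View pics/held_648.png

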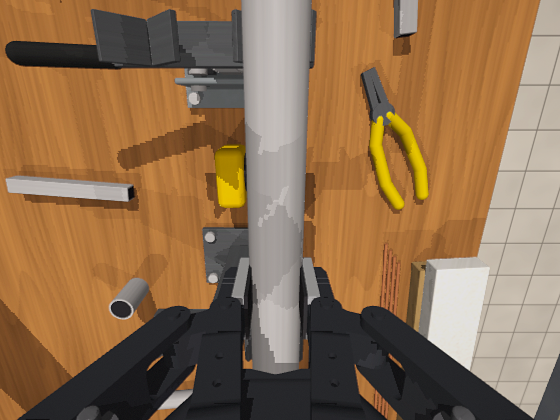

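The held pipe is level and straight, with its axis about 16.3 below the TCP. I'll set it down in the far notches, then pick B 40 mm nearer the robot to clear the square's blade.

Run:
```python
from h import *
setdown(648,-3.5,199.5)
S=cloud("side")[1]; print("A:",bar(S,(630,666,-200,190),192,215))
u=np.array([np.cos(np.radians(7.0)),np.sin(np.radians(7.0))])
c=np.array([528.6,-403])-40*u
ctrl.gripper_to(48)
pick(c,7.0,op=48)
place(558,36.5,200)
```

```text
down True [646.7  -3.5 200.3] [-2.   0.1  1.6]
t 22.5
A: (array([643.8,  -2.1]), 89.51, array([362.6,  24.7]), np.float64(200.9), 485)
grip 22.81035620354612 [ 489.7 -408.6   30.9] [-1.8  1.6  6.1]
held 23.338504469654005 [-0.2 -0.8 -6.1] [-0.02  0.23  0.01] 28.075
held: n 17156 y -21.0 157.0 slope z,x 0.0151 -0.0006 x 559.7 ztop 288.1 tcp [558.1  36.  289.8]
```

View pics/held_558.png

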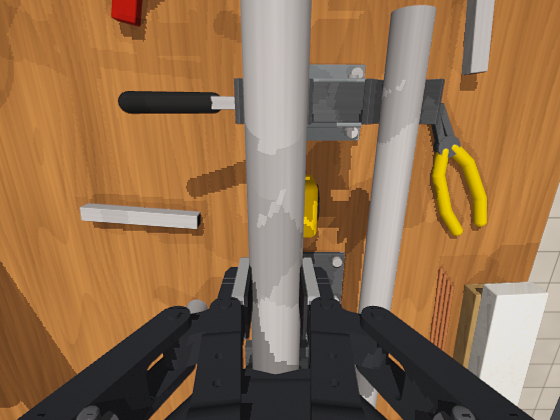

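Run:
```python
from h import *
from scipy.spatial.transform import Rotation as Ro
ctrl.move_l([558,36.5,288],Ro.from_euler('x',-.0151).as_matrix()@Rx(np.pi/2),vel=60)
setdown(558,36.5,199)
ctrl.move_ptp([470,270,330],Rx(np.pi/2))
p,W=cloud("wrist");np.savez("pics/w3.npz",p=p,W=W);cv2.imwrite("pics/w3.png",p[:,:,::-1])
m=(W[...,0]>370)&(W[...,0]<540)&(W[...,1]>270)&(W[...,1]<390)&(W[...,2]>17)&(W[...,2]<30)
w=W[m]; print(bar(W,(370,540,280,390),14,30),bar(W,(370,540,280,390),17,30))
for n in ("scene","side","wrist"):
    S=W if n=="wrist" else cloud(n)[1]
    for a in ((630,666),(540,576)):
        print(n,bar(S,(*a,-200,190),192,215) if n!="wrist" else bar(S,(*a,-10,190),192,215))
print(sensors.read_state()["t"])
```

```text
down True [556.9  36.6 200.6] [-1.5 -0.6  1.5]
t 32.9083
(array([441.4, 306.6]), -20.01, array([160.7,  91.8]), np.float64(23.2), 2075) (array([442.3, 308.9]), -20.0, array([160.7,  86.7]), np.float64(23.2), 1852)
scene (array([ 6.505e+02, -3.000e-01]), 89.77, array([358.8,  28.7]), np.float64(206.1), 401)
scene (array([559.8,   0.8]), -89.64, array([359.1,  32.7]), np.float64(204.5), 383)
side (array([643.5,   1. ]), 89.93, array([359. ,  23.9]), np.float64(201.2), 422)
side (array([554.9, 116. ]), -89.91, array([130.1,  21.5]), np.float64(199.1), 116)
wrist (array([647.4,  92.4]), 89.71, array([175.3,  20.6]), np.float64(197.4), 780)
wrist (array([563.4, 173.8]), -84.58, array([12.9,  9. ]), np.float64(197.1), 74)
34.05
```

View pics/w3.png

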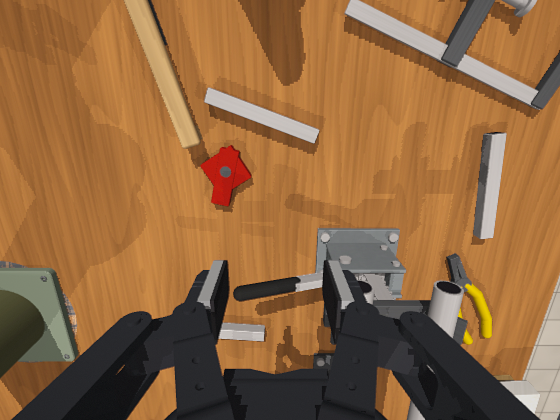

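Both pipes lie across the supports: the ends show at (365,290) and (447,290), and the scene cloud gives 359 mm lengths at x≈560 and 650. The rung runs (207,95)–(317,136), left of everything similar: the others are (490,185), which is at y≈240, and (240,332), at y≈-20.

Run:
```python
from h import *
z=np.load("pics/w3.npz"); W=z["W"]
ok=((W[...,2]>12)&(W[...,2]<30)&(W[...,0]>340)&(W[...,0]<560)&(W[...,1]>270)&(W[...,1]<400)).astype(np.uint8)
n,L,st,ce=cv2.connectedComponentsWithStats(ok); l=L[112,262]; l=l or 1+np.argmax(st[1:,4]); w=W[L==l]
t=w[w[:,2]>17]; c,s,a=cv2.minAreaRect(t[:,:2].astype(np.float32)); 
if s[0]<s[1]: s=s[::-1];a+=90
a=(a+90)%180-90; print(c,s,a,len(t),np.median(t[:,2]))
p=z["p"]; cv2.imwrite("pics/rung.png",cv2.resize(p[60:180,180:350,::-1],None,fx=4,fy=4))
assert 140<s[0]<175 and s[1]<32
np.save("rung.npy",[*c,a])
```

```text
(453.7095642089844, 340.22369384765625) (160.65692138671875, 20.069433212280273) -20.000106811523438 1817 20.271332376964324
```

View pics/rung.png

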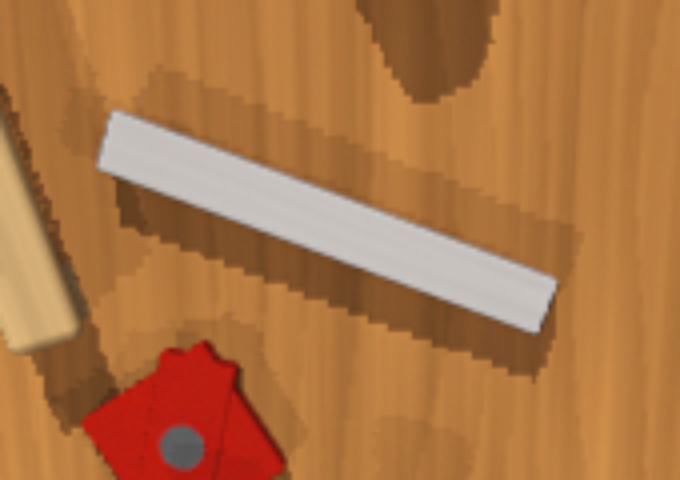

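The crop confirms the rung: 160.7×20.1 mm, centre (453.7, 340.2), yaw -20°, with the brush and magnet clear. Now pick and place it.

Run:
```python
from h import *
x,y,a=np.load("rung.npy")
pick([x,y],a,z=28,op=45)
ctrl.move_ptp([603,-3.5,290],Rx(np.pi))
p,W=cloud("wrist"); s=sensors.read_state();
S=cloud("side")[1]
for n,V in (("wrist",W),("side",S)):
    m=(abs(V[...,0]-603)<100)&(abs(V[...,1]+3.5)<18)&(V[...,2]>235)&(V[...,2]<292)&(abs(V[...,0]-603)>30); w=V[m]
    if len(w)>20: print(n,len(w),"x",w[:,0].min().round(),w[:,0].max().round(),"z",np.percentile(w[:,2],[5,50,98]).round(1),"slope z,y vs x",np.polyfit(w[:,0],w[:,2],1)[0].round(4),np.polyfit(w[:,0],w[:,1],1)[0].round(4))
print(s["eef_pos"].round(1),s["t"])
cv2.imwrite("pics/heldr.png",p[:,:,::-1])
```

```text
grip 17.31567192409672 [454.7 340.8  29.5] [-1.8 -0.6  7. ]
held 17.32327562292007 [-0.4  0.4 -2.4] [-0.    0.02 -0.01] 38.3583
wrist 6802 x 521.0 659.0 z [279.1 280.1 281.4] slope z,y vs x -0.0015 0.0027
side 336 x 518.0 679.0 z [263.  277.5 282.5] slope z,y vs x -0.0013 0.002
[602.7  -2.2 289.6] 39.8083
```

View pics/heldr.png

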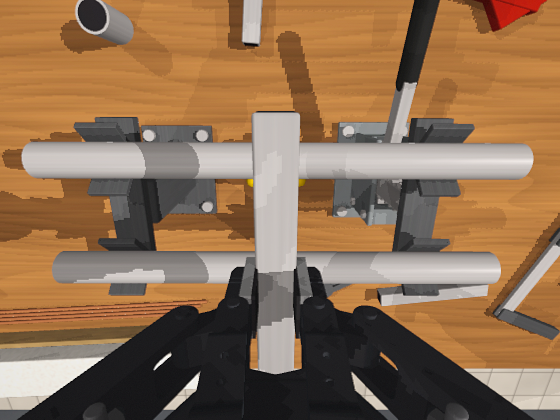

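Both pipes are seated in both crossheads (near row 160, far row 265). The rung is level and centred over them, so I'll lower it.

Run:
```python
from h import *
ctrl.move_l([603,-3.5,234],vel=120); ctrl.hold(.2)
h=ctrl.move_l([603,-3.5,221],vel=10,threshold=5); s=sensors.read_state(); print("down",h,s["eef_pos"].round(1),s["force"].round(1))
ctrl.gripper_to(40,40); ctrl.hold(.1)
ctrl.move_l([603,-3.5,330],vel=150); ctrl.hold(.3)
p,W=cloud("wrist"); cv2.imwrite("pics/end.png",p[:,:,::-1])
print("rung",bar(W,(515,695,-25,20),208,240)); q=W[(abs(W[...,0]-603)<75)&(abs(W[...,1]+3.5)<7)&(W[...,2]>205)&(W[...,2]<235)]
print("rung z",np.median(q[:,2]),"slope",np.polyfit(q[:,0],q[:,2],1)[0])
for a in ((630,666),(540,576)):
    m=(W[...,0]>a[0])&(W[...,0]<a[1])&(W[...,2]>193)&(W[...,2]<204)&(abs(W[...,1]+3)>25); w=W[m]; print("pipe x",np.median(w[:,0]),"y",w[:,1].min(),w[:,1].max(),"slopes",np.polyfit(w[:,1],w[:,2],1)[0].round(4),np.polyfit(w[:,1],w[:,0],1)[0].round(4),"z",np.percentile(w[:,2],98))
print(sensors.read_state()["t"])
```

```text
down True [602.9  -3.5 225.7] [-1.9 -0.1  4.8]
rung (array([601.1,  -3.7]), 0.05, array([159.5,  20. ]), np.float64(218.9), 4571)
rung z 216.5109079594538 slope 1.0530727839948504e-05
pipe x 645.8220518869534 y -181.78337535680237 178.8335244772254 slopes -0.0014 0.0024 z 197.4583031201358
pipe x 557.0109389661462 y -181.33217334667353 180.08880153291054 slopes -0.0012 0.0022 z 197.54854849647552
43.1833
```

View pics/end.png

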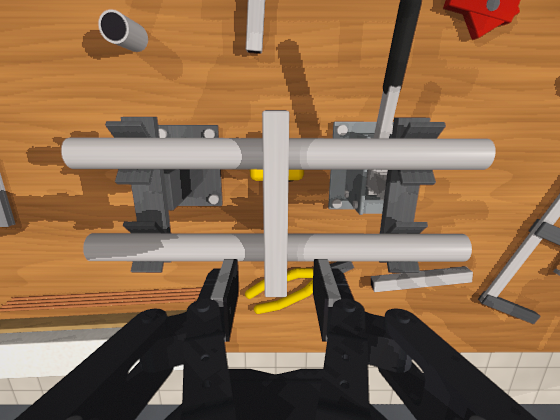

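The final view shows the rung at (276,200), square across both seated pipes, with the gripper clear. Handing in.

```bash
python3 -c "
from plant import ctrl
print(ctrl.finish_job())"
```

```text
the job is handed in; nothing more can be done
None
```

The frame is set up and the job was handed in at about 43 s of the 72 s allowed; `finish_job` reports no verdict.

- **Jack:** I pumped four full strokes. The V tops measured 188.6 mm, against 188.8 mm on the stand, so the crossheads are level. I didn't measure the lever angle; the last wrist picture shows nothing pressing on the lever.
- **Pipes:** One pipe lies in the far notches and one in the near, at x≈646 and 557 mm. They are level to about 0.0014 rad, in line to about 0.0024 rad, and centred across stand and jack.
- **Square tube:** I took the tube farthest to the robot's left. It now lies across both pipes with its top at 216.5 mm (centre about 206.5 mm). It is level and square to the pipes, about 127 mm from the axes of both stand and jack.
- **Setting down:** Each piece was lowered slowly until contact. The tool read under 5 N after each contact.

**Disagreements:** The side and scene cameras differed from the wrist camera by up to about 5 mm in x, so I used the wrist camera for the final figures. Pipe B hung about 0.015 rad out of level in the grip, so I tilted the tool to level it before setting it down. I gripped it 40 mm off centre to clear the square's blade. I didn't measure the bystanders again at the end; those visible in the last wrist picture look undisturbed, but not all of them are in view.

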